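Add a slotted check weight to the scale hanger

TASK

Add the large loose slotted weight to the hanger of the check-load stand: slide it by its slot sideways onto the flat neck of the stem, lower it until it lies flat and fully down on the weight already there, and turn it so that its slot points opposite to that of the weight below. Do it gently, without forcing the weight against the hanger, disturb nothing else on the bench, and let go of the weight at the end.

Things in the scene. Friction and masses are not known exactly. Their poses are not given: they have to be found in the camera images.
- weight: large loose slotted weight, plain steel, lying flat: disc 70 mm in diameter, 8 mm thick, 17 mm centre hole, plain slot 8.5 mm wide from hole to rim; on the side opposite the slot a tab with an upright lifting lug. Origin: centre of the disc's underside; +x points out of the slot, z up. 0.26 to 0.42 kg, heavier towards the lug
- weight_lug (a point): centre of the top of the large loose weight's lug: a block 22 mm long radially, 16 mm across (the sides to grip) and 45 mm tall from the underside, at x = -57 mm of the weight
- weight_mouth (a point): the middle of the loose large weight's slot mouth, on its rim at the underside, 35 mm from its centre along its +x
- seat (a point): fixed to the stand, 30 mm above the bench, nominal centre of the top of the hanger's pan (unloaded); axes as the stand. But the hanger was clamped under the beam by eye: the true axis of its stem lies 6 to 10 mm off this point to one side or the other along the stand's y, and up to 8 mm off along its x, so it must be found by feel or seen. It does not yield sideways
- stand: the check-load stand, fixed: dark base plate 260 x 130 x 8 mm, post 30 x 40 mm (its middle 150 mm along +x) and an aluminium beam, under which the stem hangs with its round pan, 68 mm in diameter. The hanger sinks against a spring of 1.5 N/mm, at most 12 mm; now about 3 mm. It cannot tip or turn. Origin on the bench, below point seat; +x towards the post, z up
- beam_end (a point): top of the free end of the beam, 118 mm above the bench, 20 mm on the -x side of point seat; beam 34 mm wide, 18 mm high. Stem from the pan's top up: round seat 14 mm in diameter to 24 mm, cone to 27.5 mm, then to a clamp plate at 64 mm a flat neck, 12 mm along the stand's x, 5.5 mm thick along y, over which a slot passes only along x, coming from -x. On the seat a weight turns but cannot slide off
- slot_way (a point): fixed to the stand, 8 mm above point seat; its +x shows the way the large weight's slot must point: opposite to the slot of the weight already on the pan, that is -1.0 rad about z from the stand's +x. That weight is like the large loose one (8 mm thick, same lug, standing at 57 mm from the stem on this +x side) and does not turn on the stem
- small_weight: a smaller loose slotted weight, not wanted: disc 48 mm in diameter, slot 6 mm, lug 32 mm tall; origin centre of its underside
- tape_roll: bystander: cardboard tape roll, 72 mm in diameter, 24 mm high, lying flat; origin centre of underside
- screwdriver: bystander: a screwdriver lying on the bench
- marker: bystander: black marker pen lying on the bench, 120 mm long, 14 mm in diameter
- carton: bystander: small carton 110 x 80 x 60 mm; origin centre of underside
- jar: bystander: small jar 52 mm in diameter, 70 mm tall; origin centre of underside
- scanner: bystander: hand scanner lying on the bench, about 190 x 60 x 30 mm
Mind the look-alikes: they are no part of the job. Leave any blue or turquoise look-alike of the weight alone.

How it is judged:
On the way, in this order (a step that is already met when the one before it is completed fails the run):
1. the weight's slot has been slid onto the flat neck of the stem, above the seat (horizontal distance between weight and seat below 0.016 m and z of weight in the frame of seat above 0.02 m), for 0.1 s.
2. the weight is down on the seat, on the weight below (horizontal distance between weight and seat below 0.016 m and z of weight in the frame of seat below 0.01 m), for 0.1 s.
At the end, for the whole second after the job is handed in: the large weight is on the stem's seat (centre within 16 mm of site seat, to allow for the clamping), flat within 0.08 rad, down on the lower weight (underside less than 10 mm above site seat), its slot within 0.4 rad of opposite to the lower weight's slot, at rest and released (all of step 2 and angle between weight's own z axis and vertical below 0.08 rad and angle between the x axis of weight and the x axis of slot_way, either way round below 0.4 rad and x of weight_mouth in the frame of slot_way above 0 m and linear speed of weight below 0.02 m/s); the robot touches nothing.
It fails at once if the weight is forced against the hanger or the weight on it (over 25 N) (contact force between weight and hanger above 25 N).
It fails at once if a bystander is moved by more than 30 mm (distance of any of small_weight, tape_roll, screwdriver, marker, carton, jar, scanner from where it was at the start of the episode above 0.03 m).
It also fails if it takes over 72 s, if anything falls off the work surface, if the arm or the gripper's body presses on something with over 40 N, if the wrist force passes 120 N, or if a joint passes its speed limit or range.

ROBOT

A 6-joint arm with a two-finger parallel gripper is mounted at the origin on the work surface. World frame = base frame: x ahead of the robot, y to its left, z up, the work surface at z = 0. Lengths are in m, angles in rad, forces in N, time in s.
With the tool pointing down it reaches from about 0.4 to 0.825 m from the base axis. Payload 7 kg.
Tool frame: the origin (TCP) lies at the very end of the fingers, on their centre line; the grasp point (between the pads) lies 19 mm behind it; z points along the fingers, y is the direction in which the jaws open and shut (so a half turn about z gives the same grasp; the last joint's range is limited). The gripper opens to 85 mm and grips with 20 to 120 N. Pads are 22 mm wide; open, the fingers measure 114 mm over their backs; the gripper's body (76 mm by 85 mm) begins 54 mm behind the grasp point. The pads swing forward as they close: fully open they stand 13 mm farther back than shut.
Start: joints at [-0.868, 0.359, 0.012, 0, -1.224, -0.288], TCP at [0.272, -0.618, 0.231] pointing down, gripper open.
Joint ranges: [-3.07, 3.07], [-1.43, 2.12], [-1.02, 1.25], [-3.03, 1.67], [-3.05, -0], [-3.03, 3.03]. Speed limits (rad/s): [2.39, 2.39, 3.01, 3.14, 3.14, 3.14].

INTERFACE

Orientations are given as [roll, pitch, yaw] about the fixed x, y, z axes, in that order (R = Rz(yaw) Ry(pitch) Rx(roll)).
In Python, from plant import bot gives the robot as it stands.
- The arm moves only by the tool jog_arm, never from a script. Its argument "motion" is a list of rows, each a list of 7 numbers: the gripper's target within -1 to 1 (fully open at 1, half-way at 0, shut at -1), then the shift along the tool's x, y, z in m, then the turn, a rotation vector about the tool's x, y, z in rad. A call has 1 to 12 rows; each row shifts and turns the commanded pose from where the row before left it, along the tool's axes as they then stand; what a row does not reach is not made up. A row lasts 1/8 s, in which the tool goes at most 62.5 mm and 10.7 degrees, less where a joint would pass 70% of its speed; a pose out of reach is approached as far as the arm can. A call is refused whole if a number of a shift passes 0.0625 or a number of a turn 0.188, either way. A call with a gripper value outside its range is refused whole. The fingers move at their own pace and stop on an object; "squeeze" is the grip in N (left out, the last holds). Time passes only in rows, so rows that do not move let the fingers close. It gives the time, the measured TCP pose, the force and the opening at its end, in the units of the state.
- bot.state(): the state, without advancing time (a new reading comes with each control period).
- bot.camera(name): name is "side" or "top" or "wrist"; returns a dict with "pixels" (420x560x3 uint8, red, green, blue), "z_map" (420x560 float32, m along the optical axis (not along the pixel's ray), 0 where there is no reading), "camera_matrix" (3x3 intrinsics, pixels), "k1" (the pictures are not rectified: a ray, as slopes to the right and down, at radius r is drawn at 1 + k1 r^2 times it, then the intrinsics apply), "R" (3x3) and "t" (3): a world point X has camera coordinates R X + t. Camera axes: x right, y down, z forward; pixel columns grow to the right and rows downward; lengths in m; the calibration is good to about 2 mm. A picture is of the moment at which its call begins.
- bot.job_done(): hands the job in, once; it reports no verdict.
The state is a dict: "t": time; "joints": joint angles; "joint_vel": joint speeds; "effort": joint torques, N m; "ee_pos": TCP position; "orientation": TCP orientation; "contact_force": force on the tool from outside, world axes, zero at the start; "moment": the same for the moment, N m; "width": finger opening in m.
Only numpy, scipy, OpenCV 4.12 (cv2) and the standard library are available. Lean on these libraries where they do the work, as an engineer would, in place of code of your own. Each camera call takes 0.05 s, during which the arm holds its last target. There are 200 camera calls.

## Working session

There is one attempt and no reset: what is moved stays moved. The work goes in short steps, Python scripts to look and compute and a tool call to move; the robot and the scene stay as the last step left them, time stands still between calls to the robot, and variables do not carry over. Pictures are saved under pics/ and viewed, about 8 in all and at most 12, crops included, and the job is handed in when it is done.

Besides the shell and the picture viewer there is one more tool, called after "Request:" as name(argument=value, ...) on one line, values as JSON. jog_arm: Moves the arm, as the interface text tells. Its arguments: {"type":"object","properties":{"motion":{"type":"array"},"squeeze":{"type":"number"}},"required":["motion"]}

```bash
mkdir -p pics; ls; python3 - <<'E'
from plant import bot
import cv2, numpy as np, pickle
print(bot.state())
d={n:bot.camera(n) for n in ("side","top","wrist")}
pickle.dump(d,open('d0.pkl','wb'))
for n,c in d.items():
    print(n,c['camera_matrix'].tolist(),c['k1'],np.round(c['R'],3).tolist(),c['t'], -c['R'].T@c['t'])
    cv2.imwrite(f'pics/{n}0.png',c['pixels'][:,:,::-1])
E
```

```text
pics
{'t': 0.0, 'joints': array([-8.67883816e-01,  3.59371151e-01,  1.10310091e-02, -3.49841563e-04,
       -1.22411131e+00, -2.88108472e-01]), 'joint_vel': array([ 0.00115234, -0.00104884,  0.00034301,  0.0003352 ,  0.00111062,
        0.00054026]), 'effort': array([ 1.24306393e-04, -5.83320165e+01,  2.93419039e+01,  6.93678394e+00,
       -6.01347900e-03,  3.60231610e-06]), 'ee_pos': array([ 0.27180528, -0.61730842,  0.2303618 ]), 'orientation': array([ 3.13991230e+00, -1.55014145e-04, -2.72690763e+00]), 'contact_force': array([ 0.2024754 , -0.66811359, -0.13289039]), 'moment': array([ 0.03148892, -0.04389187,  0.01214802]), 'width': 0.08492531057879862}
side [[396.5460320880549, 0.0, 276.63384941188605], [0.0, 396.5460320880549, 208.81120039827832], [0.0, 0.0, 1.0]] 0.0010850140488269258 [[0.993, -0.113, 0.02], [-0.053, -0.607, -0.793], [0.101, 0.787, -0.609]] [-0.53010435  0.06922783  1.02526839] [ 0.42647686 -0.82431302  0.68964043]
top [[529.1667336507124, 0.0, 280.8170400653908], [0.0, 529.1667336507124, 210.96274348010178], [0.0, 0.0, 1.0]] -0.0557686142082009 [[0.019, -0.999, 0.028], [-0.986, -0.023, -0.165], [0.166, -0.024, -0.986]] [-0.08128176  0.51781531  1.26702499] [ 0.30194823 -0.03857519  1.33694838]
wrist [[341.0591244672966, 0.0, 282.56212311373315], [0.0, 341.0591244672966, 214.6372230640528], [0.0, 0.0, 1.0]] -0.06668203822600685 [[-0.403, 0.915, 0.001], [0.881, 0.388, 0.27], [0.247, 0.11, -0.963]] [ 0.67405229 -0.03465014  0.37961851] [ 0.20842501 -0.64526224  0.37396923]
```

View pics/top0.png

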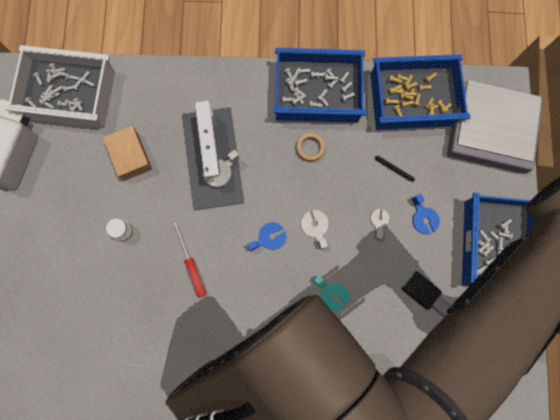

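View pics/side0.png

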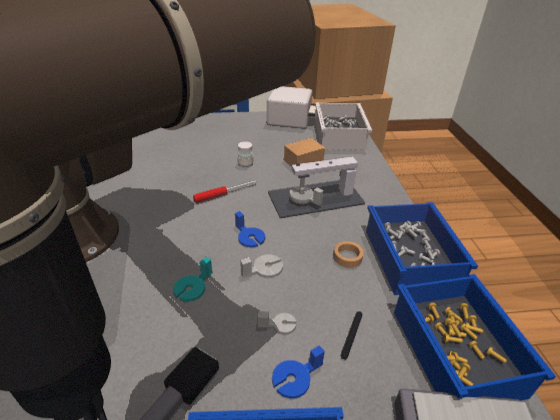

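The top view shows the wanted steel weight at about (315,224) with its lug at (322,243), and the stand at (213,158) with the beam's free end at (217,183). In the side view they are at (267,266) with the lug at (246,267), and at (315,185).

```bash
cat > h.py <<'E'
import numpy as np, cv2, pickle
def pt(c,u,v,z):
    "pixel -> world point on plane z"
    o,d=ray(c,u,v); return o+d*(z-o[2])/d[2]
def ray(c,u,v):
    K=c['camera_matrix']; p=np.array([(u-K[0,2])/K[0,0],(v-K[1,2])/K[1,1]])
    q=p.copy()
    for _ in range(20): q=p/(1+c['k1']*(q@q))
    R=c['R']; return -R.T@c['t'], R.T@np.array([q[0],q[1],1.])
def dep(c,u,v):
    o,d=ray(c,u,v); return o+d*c['z_map'][int(round(v)),int(round(u))]
def proj(c,X):
    x=c['R']@np.asarray(X)+c['t']; q=x[:2]/x[2]; q=q*(1+c['k1']*(q@q)); K=c['camera_matrix']
    return np.array([K[0,0]*q[0]+K[0,2],K[1,1]*q[1]+K[1,2]])
def tri(c1,p1,c2,p2):
    o1,d1=ray(c1,*p1); o2,d2=ray(c2,*p2)
    s=np.linalg.lstsq(np.c_[d1,-d2],o2-o1,rcond=None)[0]
    a,b=o1+d1*s[0],o2+d2*s[1]; return (a+b)/2,np.linalg.norm(a-b)
E
python3 - <<'E'
from h import *
d=pickle.load(open('d0.pkl','rb'))
t,s=d['top'],d['side']
def crop(c,u,v,w,h,f): return cv2.resize(c['pixels'][v:v+h,u:u+w,::-1],None,fx=f,fy=f,interpolation=cv2.INTER_CUBIC)
a=crop(t,175,95,80,120,5)      # 400x600? 
b=crop(s,262,150,110,70,3.6)
e=crop(t,285,200,66,55,6)
f=crop(s,230,245,66,45,6)
im=np.zeros((600,800,3),np.uint8)
im[:600,:400]=a; im[0:252,400:796]=b; g=crop(t,290,205,50,45,4); im[260:440,400:600]=g
g=crop(s,235,250,50,35,4); im[450:590,400:600]=g
w=cv2.resize(d['wrist']['pixels'][:,:,::-1],(196,147)); im[260:407,602:798]=w
cv2.imwrite('pics/c1.png',im)
for u,v in((315,224),(322,243),(217,170),(204,103)): print(dep(t,u,v))
for u,v in((267,266),(246,262),(320,168)): print(dep(s,u,v))
E
```

```text
[ 4.95116931e-01 -1.59265442e-01  3.41430201e-04]
[ 0.44205751 -0.17306169  0.04341947]
[0.60131618 0.08421318 0.1188498 ]
[0.76721083 0.12249344 0.11810982]
[ 0.4927569  -0.15452569 -0.001072  ]
[ 0.44212684 -0.18163329  0.04437567]
[0.6623601  0.0921017  0.11443411]
```

View pics/c1.png

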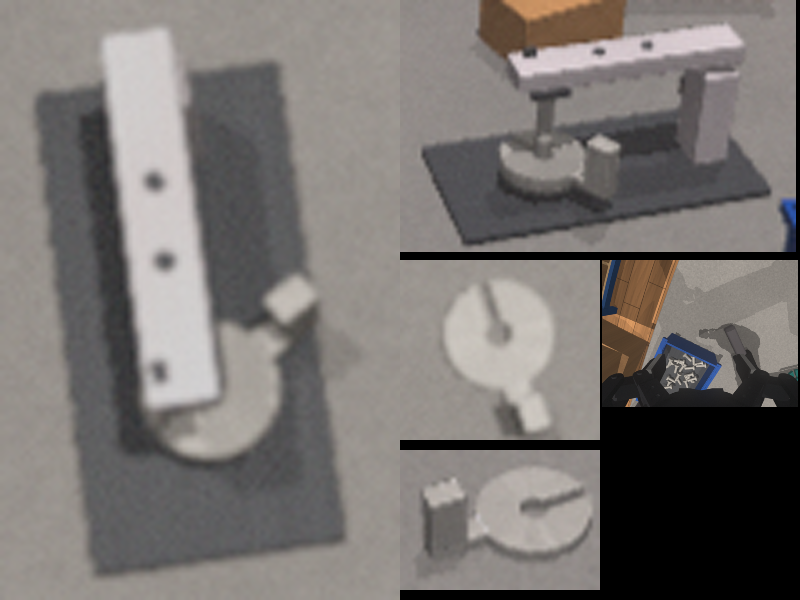

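The crops show the slot of the loose weight pointing away from the lug. On the stand, the lug of the lower weight is at (232,155) in the top view, and the stem is at about (302,183) in the side view.

```bash
python3 - <<'E'
from h import *
d=pickle.load(open('d0.pkl','rb')); t,s=d['top'],d['side']
def disc(c,box,z,k):
    u0,v0,u1,v1=box; g=c['pixels'][v0:v1,u0:u1].min(2)
    g=cv2.resize(g,None,fx=4,fy=4,interpolation=cv2.INTER_CUBIC)
    th,m=cv2.threshold(g,0,255,cv2.THRESH_BINARY+cv2.THRESH_OTSU)
    m=cv2.morphologyEx(m,cv2.MORPH_CLOSE,np.ones((9,9))); m=cv2.morphologyEx(m,cv2.MORPH_OPEN,cv2.getStructuringElement(2,(k,k)))
    cs,_=cv2.findContours(m,0,1); q=max(cs,key=cv2.contourArea); e=cv2.fitEllipse(cv2.convexHull(q))
    uv=(np.array(e[0])+.5)/4-.5+[u0,v0]; return uv,np.array(e[1])/4,pt(c,*uv,z),th
a=disc(t,(295,205,335,236),.008,25); print('disc top',a)
b=disc(s,(252,250,290,285),.006,25); print('disc side',b)
print('tri disc',tri(t,a[0],s,b[0]))
lt=(323.2,243.1); ls=(235+(445-400)/4, 250+(490-450)/4)
print('lug',pt(t,*lt,.045),pt(s,*ls,.045),tri(t,lt,s,ls))
P=np.array([pt(t,*p,.008)[:2] for p in((182,114.4),(230.6,108),(244,202.6),(194.4,210))]); print(P)
print('base len',np.linalg.norm(P-np.roll(P,-1,0),axis=1),'ctr',P.mean(0))
for i,j in((3,0),(2,1)): v=P[j]-P[i]; print('yaw',np.arctan2(v[1],v[0]))
B=np.array([pt(t,*p,.118)[:2] for p in((204.4,176.6),(218.6,175),(208.6,100.6),(195.8,102.6))]);print('beam',B)
v=B[3]-B[0];w=B[2]-B[1];print(np.arctan2(v[1],v[0]),np.arctan2(w[1],w[0]), 'end',B[:2].mean(0))
yaw=np.arctan2(*(v+w)[::-1]); print('seat nominal',B[:2].mean(0)+.02*np.array([np.cos(yaw),np.sin(yaw)]))
lg=(233.4,154.2); print('lower lug top',pt(t,*lg,.072), tri(t,lg,s,(262+202/3.6,150+142/3.6)))
for u,v in((302,180),(302,184),(302.5,187)): print('stem',dep(s,u,v))
E
```

```text
disc top (array([314.45427704, 223.381073  ]), array([27.21161461, 27.86513138]), array([ 0.49556747, -0.15716927,  0.008     ]), 162.0)
disc side (array([267.27040195, 264.34336185]), array([20.94804573, 29.52802467]), array([ 0.49323498, -0.15599049,  0.006     ]), 149.0)
tri disc (array([ 0.49435699, -0.15725217,  0.00752596]), np.float64(0.002534892364170004))
lug [ 0.44170331 -0.17585795  0.045     ] [ 0.44300892 -0.17593823  0.045     ] (array([ 0.44237278, -0.17583954,  0.0447905 ]), np.float64(0.0012896527787076499))
[[0.77623501 0.19324005]
 [0.79725052 0.06650567]
 [0.54492002 0.02328725]
 [0.52278673 0.14858365]]
base len [0.128465   0.25600491 0.12723627 0.25735234] ctr [0.66029807 0.10790415]
yaw 0.17440523848789624
yaw 0.16963103254241374
beam [[0.58481517 0.11329965]
 [0.58950779 0.08004696]
 [0.77366896 0.11167795]
 [0.76775486 0.14235159]]
0.1574909467310467 0.17009739678952476 end [0.58716148 0.0966733 ]
seat nominal [0.6068937 0.0999351]
lower lug top [0.65386731 0.05019081 0.072     ] (array([0.65306023, 0.05021284, 0.07215017]), np.float64(0.0014775216192881363))
stem [0.6147711  0.09495868 0.07558568]
stem [0.61504396 0.09236676 0.06376171]
stem [0.61680107 0.09092622 0.05437758]
```

Request:
jog_arm(motion=[[1,-0.0334,0.0335,0,0,0,0],[1,-0.0334,0.0335,0,0,0,0],[1,-0.0334,0.0335,0.01,0,0,0],[1,-0.0334,0.0335,0.01,0,0,0],[1,-0.0334,0.0335,0.01,0,0,0],[1,-0.0334,0.0335,0.01,0,0,0],[1,-0.0334,0.0335,0.01,0,0,0],[1,-0.0334,0.0335,0.01,0,0,0],[1,-0.0334,0.0335,0.01,0,0,0],[1,-0.0334,0.0335,0,0,0,0],[1,0,0,0,0,0,0.072],[1,0,0,0,0,0,0]])

```text
t: 1.65
ee_pos: [0.4427, -0.176, 0.1612]
orientation: [3.141, -0.0, -2.797]
contact_force: [0.3, -0.0, -0.4]
width: 0.0855
```

```bash
python3 - <<'E'
from h import *
from plant import bot
s=bot.state(); print(s['t'],s['ee_pos'],s['orientation'],s['contact_force'])
d={n:bot.camera(n) for n in ('wrist','side')}; pickle.dump(d,open('d1.pkl','wb')); w=d['wrist']
print('lug',proj(w,[.4424,-.1758,.045]),'ctr',proj(w,[.4945,-.157,.008]),'tcp',proj(w,s['ee_pos']))
cv2.imwrite('pics/w1.png',w['pixels'][:,:,::-1])
E
```

```text
1.65 [ 0.44272926 -0.17597203  0.16120683] [ 3.14143838e+00 -1.96052459e-04 -2.79709017e+00] [ 0.32516535 -0.01054457 -0.41099034]
lug [282.71831277 209.93166653] ctr [282.80118803 256.91714143] tcp [282.22656331 275.23023519]
```

View pics/w1.png

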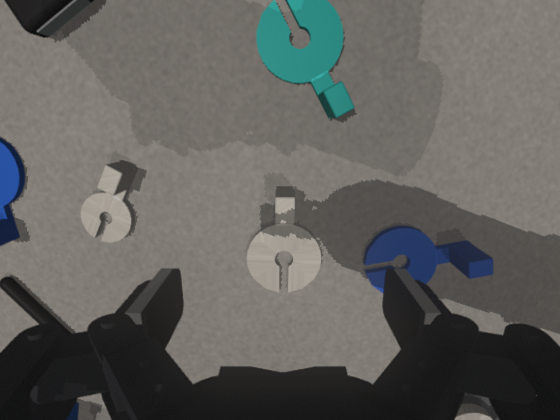

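The wrist view shows the wanted weight hanging straight below its lug: lug top at about (285,207), hole at (284,259), slot straight down. The blue look-alike at (400,258) is clear of the fingers' path.

```bash
python3 - <<'E'
from h import *
d=pickle.load(open('d1.pkl','rb')); w=d['wrist']; g=w['pixels'].min(2).astype(int)
for v in (192,198,204,210): print(v,g[v,266:304])
for v in (225,230,259,275,285): print(v,g[v,240:330][::3] if v<0 else '', [u for u in range(240,330) if (g[v,u]>150)!=(g[v,u+1]>150)])
m=(g>150).astype(np.uint8); m[:222]=0;m[300:]=0;m[:,:235]=0;m[:,332:]=0
cs,_=cv2.findContours(m,0,1);q=max(cs,key=cv2.contourArea);e=cv2.fitEllipse(cv2.convexHull(q));print(e, pt(w,*e[0],.008))
z=w['z_map']; print('lug depth',dep(w,285,198),dep(w,285,206))
E
```

```text
192 [109 110 111 110 109 108 108 107 106  91  74  69  68  69  69  69  69  70
  69  69  69  69  70  68  69  70  70  67  72  80  82  82  80  80  79  78
  78  81]
198 [120 116 107 104 102 101 101 104 104 121 143 147 146 146 147 147 148 148
 147 146 145 145 143 141 142 143 144 143 123  81  80  81  81  80  80  79
  78  79]
204 [ 80  80  82  86  88  99 110  99  80 127 152 157 157 156 157 156 156 157
 159 159 158 157 156 155 156 157 158 156 131  82  78  80  81  82  79  79
  77  78]
210 [ 79  79  79  80  81  83  81  69  74 131 153 157 157 155 155 156 157 158
 159 159 158 146 115 115 117 104 102 101  92  78  78  80  79  79  79  80
  79  79]
225  []
230  []
259  [247, 273, 293, 294, 316, 317, 318, 319]
275  [288, 290, 293, 295, 303, 315]
285  [288, 290]
((308.83551025390625, 257.8574523925781), (14.951839447021484, 29.15753936767578), 87.84525299072266) [ 0.48716052 -0.13367889  0.008     ]
lug depth [ 0.43249089 -0.17747381  0.04612843] [ 0.43856159 -0.1752813   0.04595767]
```

Request:
jog_arm(motion=[[1,0,0.0015,0.02,0,0,0],[1,0,0,0.025,0,0,0],[1,0,0,0.025,0,0,0],[1,0,0,0.025,0,0,0],[1,0,0,0.02,0,0,0],[1,0,0,0.015,0,0,0],[1,0,0,0.014,0,0,0],[1,0,0,0,0,0,0],[-0.2,0,0,0,0,0,0],[-0.5,0,0,0,0,0,0],[-0.7,0,0,0,0,0,0],[-1,0,0,0,0,0,0]], squeeze=50)

```text
t: 3.25
ee_pos: [0.4424, -0.1751, 0.0177]
orientation: [-3.141, 0.001, -2.799]
contact_force: [-1.2, 1.0, 4.1]
width: 0.0153
```

Request:
jog_arm(motion=[[-1,0,0,0,0,0,0],[-1,0,0,0,0,0,0],[-1,0,0,0,0,0,0],[-1,0,0,0,0,0,0]])

```text
t: 3.75
ee_pos: [0.4424, -0.1751, 0.0177]
orientation: [-3.141, 0.0, -2.799]
contact_force: [-2.3, 2.0, 5.8]
width: 0.015
```

Request:
jog_arm(motion=[[-1,0,0,-0.01,0,0,0],[-1,0,0,-0.025,0,0,0],[-1,0,0,-0.03,0,0,0],[-1,0,0,-0.035,0,0,0],[-1,0,0,-0.035,0,0,0],[-1,-0.0309,0.0263,0,0,0,0],[-1,-0.0309,0.0263,0,0,0,0],[-1,-0.0309,0.0263,0,0,0,0],[-1,-0.0309,0.0263,0,0,0,0],[-1,-0.0309,0.0263,0,0,0,0],[-1,0,0,0,0,0,0.173],[-1,0,0,0,0,0,0]])

```text
t: 5.25
ee_pos: [0.543, 0.001, 0.1521]
orientation: [3.141, -0.001, -2.97]
contact_force: [0.2, -0.3, -2.3]
width: 0.0151
```

Request:
jog_arm(motion=[[-1,0,0,0,0,-0.1,0],[-1,0,0,0,0,-0.15,0],[-1,0,0,0,0,-0.1,0],[-1,0,0,0,0,0,0],[-1,0,0,0,0,0,0]])

```text
t: 5.88
ee_pos: [0.5438, 0.0004, 0.1531]
orientation: [-3.141, 0.35, -2.97]
contact_force: [0.9, 0.0, -2.1]
width: 0.015
```

```bash
python3 - <<'E'
from h import *
from plant import bot
d1=pickle.load(open('d1.pkl','rb'))['wrist']; print('lug by wrist',pt(d1,284.6,209,.045))
s=bot.state(); print(s['t'],s['ee_pos'],s['orientation'],s['contact_force'])
d={n:bot.camera(n) for n in ('wrist','side','top')}; d['st']=s; pickle.dump(d,open('d2.pkl','wb')); w=d['wrist']
print('stem',proj(w,[.615,.094,.06]),proj(w,[.615,.094,.035]))
cv2.imwrite('pics/w2.png',w['pixels'][:,:,::-1])
E
```

```text
lug by wrist [ 0.44118536 -0.17466202  0.045     ]
5.875 [5.43754689e-01 3.54085088e-04 1.53061654e-01] [-3.14059423  0.3502528  -2.96962002] [ 0.85786506  0.00423884 -2.13784683]
stem [378.56231101 266.36236535] [372.3177901  246.62836204]
```

View pics/w2.png

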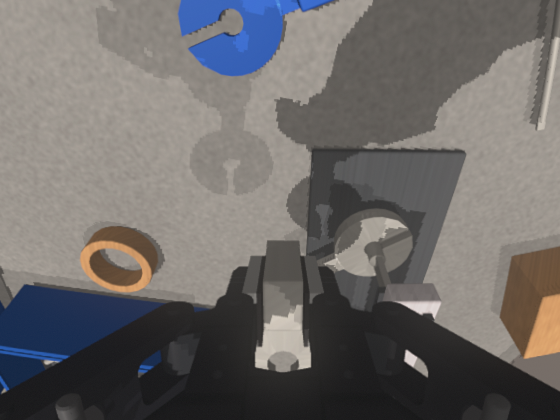

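The wrist view shows the lug in the pads at columns 264–301 and the weight's hole at (283,360). The stem rises from about (372,247) up to the beam end at (385–437,287).

```bash
python3 - <<'E'
from h import *
d=pickle.load(open('d2.pkl','rb')); w=d['wrist']
c=w['pixels'][205:325,325:445,::-1]; im=cv2.resize(c,(600,600),interpolation=cv2.INTER_CUBIC); cv2.imwrite('pics/c2.png',im)
g=w['pixels'].min(2).astype(int)
for v in range(240,292,3): print(v,g[v,360:400], np.round(dep(w,377,v),3))
E
```

```text
240 [151 151 152 151 153 153 152 152 153 154 155 152 149 150 151 152 153 152
 128  95  91  95 103 102  94  85  83  80  79  80  81  80  82  82  83  83
  82  83  83  85] [0.606 0.095 0.036]
243 [149 148 151 152 151 150 149 137 113  98  90  88  88  87  86  84  83  82
  82  82  80  79  79  80  80  81  83  83  82  83  83  82  85  90  98 107
 111 111 112 112] [0.609 0.096 0.036]
246 [145 146 147 148 137 104  85  85  87  87  89  90  89  89  88  86  85  84
  83  82  80  76  78  82  82  84  90  97 105 109 111 111 110 110 109 109
 109 109 108 109] [0.609 0.095 0.041]
249 [147 147 147 135  96  80  82  85  86  87  88  89  89  90  90  89  86  84
  83  83  82  81  92 106 111 111 109 109 108 108 108 108 107 108 108 109
 110 109 110 111] [0.608 0.094 0.046]
252 [150 150 151 150 136  94  80  82  86  87  87  89  88  89  89  88  86  84
  83  83  83  82  82  98 108 110 108 108 109 109 109 110 110 111 110 110
 110 109 109 108] [0.608 0.093 0.05 ]
255 [149 148 148 149 149 150 142 111  85  84  83  82  88  91  99 107 102  94
  94  92  91  88  85  83  97 108 109 109 109 109 110 109 110 110 109 108
 108 108 1
[... 1501 characters left out ...]
 92 90 90 89 91 91 90 88 75 64 63 64 65 64 64 65 68 69 70 69 67 71
 80 83 83 83 84 83 81 67 66 66 65 64 65 65 65 66] [0.683 0.128 0.009]
285 [ 91  92  91  90  89  91  92  91  87  78  67  63  63  64  65  63  63  64
  65  69  69  68  68  69  72  80  86 101 103 100  98  99  99  99  98  97
  97  98  99 100] [0.688 0.13  0.009]
288 [ 91  92  90  89  90  91  91  90  87  75  64  63  64  63  64  64  63  57
  53  53  53  53  53  53  52  63  97  99 104 104 101 100  99  98  97  97
  98 100 102 102] [0.604 0.08  0.096]
291 [ 90  90  88  89  91  91  89  82  67  62  62  64  64  65  63  62  57  53
  49  51  52  54  52  52  59  93  97  97 100 107 106 101  97  97  98  99
 101 101 103 104] [0.605 0.081 0.097]
```

View pics/c2.png

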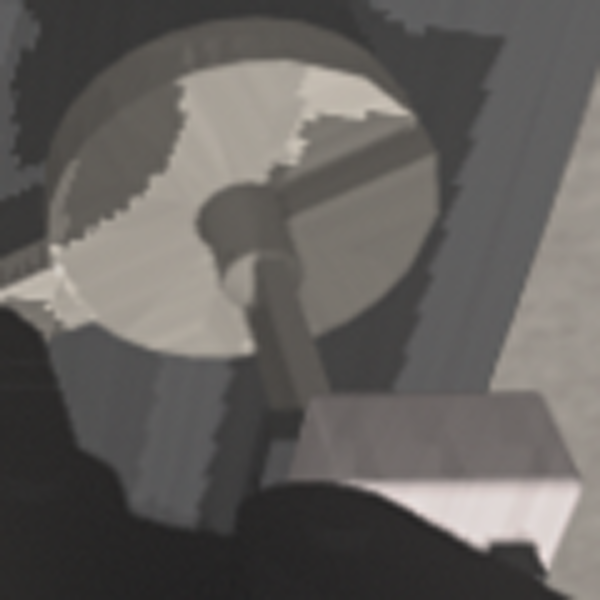

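The close crop shows the stem clearly. The neck's bright front face, 5.5 mm wide, runs from about (380–386, 270) to (383.5–390.6, 282), and the top of the round seat is near (378,258).

```bash
python3 - <<'E'
from h import *
from scipy.spatial.transform import Rotation as Ro
d=pickle.load(open('d2.pkl','rb')); w=d['wrist']; st=d['st']
s=np.array([np.cos(.17),np.sin(.17),0]); n=np.array([-s[1],s[0],0])
g=w['pixels'].min(2).astype(int)
for u,v in((382.8,270),(383.9,273),(384.9,276),(386,279),(387,282)):
    p=dep(w,u,v); ax=p+.006*s
    print(v,np.round(p,4),'axis',np.round(ax,4))
P=st['ee_pos']; R=Ro.from_euler('xyz',st['orientation']).as_matrix()
print('lug top pred',proj(w,P+R@[0,0,-.027]),'hole top',proj(w,P+R@[-.057,0,.010]),'lug back',proj(w,P+R@[.011,0,0.0]))
for v in (245,250,255,260,265,270,290,310,330,350,360,368): print(v,g[v,240:325:1] if v in(250,260,330) else '', np.round(dep(w,283,v),4))
# lower disc ellipse, top face z~.035
m=((g>105)|0).astype(np.uint8)
E
```

```text
270 [0.6101 0.0937 0.0691] axis [0.616  0.0948 0.0691]
273 [0.6089 0.0931 0.0738] axis [0.6148 0.0941 0.0738]
276 [0.6103 0.094  0.0755] axis [0.6163 0.095  0.0755]
279 [0.6104 0.0942 0.0786] axis [0.6164 0.0952 0.0786]
282 [0.6098 0.0938 0.0825] axis [0.6157 0.0948 0.0825]
lug top pred [282.40699052 304.99070032] hole top [282.45836494 362.12902363] lug back [282.44381382 252.20226476]
245  [ 5.371e-01 -5.000e-04  1.401e-01]
250 [144 145 144 143 143 143 144 145 143 140 138 139 141 142 143 145 145 144
 142 142 141 140 141 141 144 140  98  78  78  78  79  77  78  77  77  77
  76  77  77  77  78  77  78  78  77  78  77  77  77  77  77  77  76  77
  77  76  77  75  75  80 123 125 123 122 124 122  78  77  83  84  85  84
  83  82  65  63  61  57  57  56  56  56  57  56  56] [ 0.5339 -0.0011  0.1474]
255  [ 0.533  -0.0013  0.1518]
260 [138 138 138 139 139 140 140 142 143 118  87  80  81  80  81  80  81  81
  80  80  81  59  47  48  47  59  75  79  78  78  78  77  76  77  77  76
  76  77  76  78  77  77  78  77  77  77  77  77  77  77  78  77  77  76
  75  75  76  76  77  75  58  43  42  42  53  76  78  77  77  78  77  77
  77  77  77  77  76  83  89  90  94  93  91  90  89] [ 0.5311 -0.0016  0.157 ]
265  [ 0.5292 -0.0019  0.1621]
270  [ 0.5268 -0.0023  0.1674]
290  [ 0.5266 -0.0024  0.178 ]
310  [ 0.5348 -0.0009  0.1807]
330 [ 41  41  41  43  42  43  43  44  43  42  43  44  45  46  46  45  46  48
  51  53  51  48  49  95 156 171 171 170 168 171 172 171 171 170 169 169
 168 167 168 168 168 167 168 168 168 168 167 167 167 168 169 171 171 172
 173 172 173 172 172 171 167 160 104  53  57  64  63  63  60  45  43  45
  45  44  44  44  42  43  44  43  44  42  41  42  41] [0.5452 0.0009 0.1821]
350  [0.5919 0.009  0.161 ]
360  [8.654e-01 5.660e-02 7.000e-04]
368  [0.8849 0.06   0.0014]
```

Request:
jog_arm(motion=[[-1,0,0,0,0,0.1,0],[-1,0,0,0,0,0.15,0],[-1,0,0,0,0,0.1,0],[-1,0.03,0,0,0,0,0],[-1,0,0.027,0,0,0,0],[-1,0,0.027,0,0,0,0],[-1,0,0.027,0,0,0,0],[-1,0,0,0.025,0,0,0],[-1,0,0,0.025,0,0,0],[-1,0,0,0.02,0,0,0],[-1,0,0,0,0,0,0],[-1,0,0,0,0,0,0]])

```text
t: 7.52
ee_pos: [0.5008, 0.0756, 0.0826]
orientation: [-3.141, -0.0, -2.972]
contact_force: [-0.3, 0.5, -3.2]
width: 0.0153
```

```bash
cat > rel.py <<'E'
from h import *
from plant import bot
from scipy.spatial.transform import Rotation as Ro
st=bot.state(); P=st['ee_pos']; R=Ro.from_euler('xyz',st['orientation']).as_matrix()
S=np.array([.6159,.0948,0]); s=np.array([np.cos(.17),np.sin(.17),0]); n=np.array([-s[1],s[0],0])
C=P+R@[-.057,0,.0177]
print('t',st['t'],'tcp',P,'rpy',st['orientation'],'F',st['contact_force'],'M',st['moment'],'w',st['width'])
print('weight centre rel stem (s,n) mm',1e3*(C-S)@s,1e3*(C-S)@n,'z',1e3*C[2],'yaw err',np.arctan2(-R[1,0],-R[0,0])-.17)
E
cat > v.py <<'E'
import sys; from rel import *
d={n:bot.camera(n) for n in ('side','top')}; pickle.dump(d,open(f'd{sys.argv[1]}.pkl','wb'))
a=cv2.resize(d['side']['pixels'][130:220,250:370,::-1],(480,360),interpolation=cv2.INTER_CUBIC)
b=cv2.resize(d['top']['pixels'][90:210,170:260,::-1],(315,420),interpolation=cv2.INTER_CUBIC)
im=np.zeros((420,800,3),np.uint8); im[:360,:480]=a; im[:,485:]=b; cv2.imwrite(f'pics/v{sys.argv[1]}.png',im)
E
python3 v.py 3
```

```text
t 7.525 tcp [0.50076265 0.07556288 0.08263568] rpy [-3.14146322e+00 -1.43460873e-04 -2.97163208e+00] F [-0.25283942  0.48739634 -3.22500417] M [-0.01800801  0.08227276  0.01997593] w 0.015287288768473871
weight centre rel stem (s,n) mm -59.73474171433204 0.5148524652128437 z 64.92750583164434 yaw err -3.942700187395398e-05
```

View pics/v3.png

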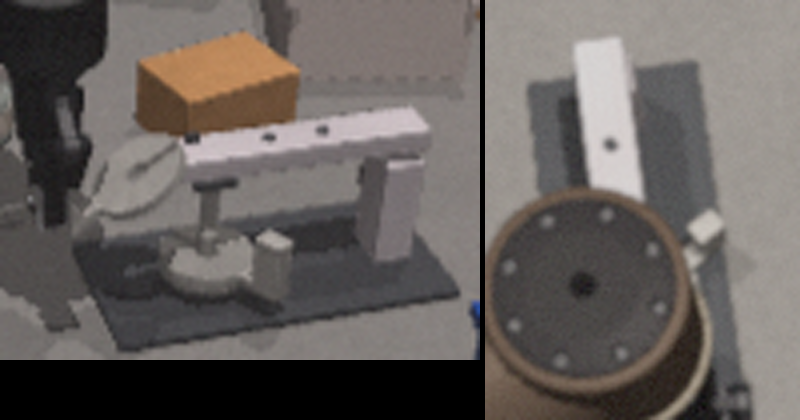

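The side view shows the disc pitched nose-up in the grip. Its mouth must have touched the beam end as I lowered it, because the stem sits 8 mm further in than nominal. I'll back off, measure the pitch, and put it down flat to regrasp.

Request:
jog_arm(motion=[[-1,0.02,0,0,0,0,0],[-1,0.04,0,0,0,0,0],[-1,0,0,-0.04,0,0,0],[-1,0,0,-0.03,0,0,0],[-1,0,0,0,0,0,0]])

```text
t: 8.25
ee_pos: [0.4427, 0.0661, 0.1552]
orientation: [3.139, 0.006, -2.972]
contact_force: [0.6, -0.3, -2.3]
width: 0.0151
```

```bash
python3 - <<'E'
from rel import *
d={n:bot.camera(n) for n in ('side','wrist')}; pickle.dump(d,open('d4.pkl','wb')); w=d['wrist']
for v in range(190,400,8):
    q=(dep(w,283,v)-P)@R; print(v,np.round(q*1e3,1),w['pixels'][v,283], end=' | ')
im=np.zeros((420,800,3),np.uint8); im[:,:400]=w['pixels'][:,80:480,::-1]
im[:,400:]=cv2.resize(d['side']['pixels'][110:236,230:350,::-1],(400,420),interpolation=cv2.INTER_CUBIC)
cv2.imwrite('pics/w4.png',im)
E
```

```text
t 8.25 tcp [0.44272755 0.06608563 0.15520665] rpy [ 3.13949294  0.0058596  -2.97150266] F [ 0.58013838 -0.32353158 -2.34646349] M [-0.0134493   0.11524956  0.01143731] w 0.015106287989786813
weight centre rel stem (s,n) mm -118.43136057887838 1.039579902131445 z 137.84098579724255 yaw err 8.99968872617174e-05
190 [ 10.4   0.  154.2] [146 140 133] | 198 [  3.3   0.  153.2] [97 93 88] | 206 [ -4.1   0.  154. ] [96 93 89] | 214 [-11.8   0.  154.6] [97 94 89] | 222 [-19.1   0.  154.1] [99 95 91] | 230 [-26.7   0.  153.9] [146 140 133] | 238 [-35.3   0.  156.5] [141 137 130] | 246 [-42.7   0.  155.1] [146 140 133] | 254 [-50.6   0.  154.9] [144 138 131] | 262 [-58.3   0.  154. ] [145 139 133] | 270 [ 14.6  -0.  -21.8] [94 90 85] | 278 [ 11.4  -0.  -22.1] [95 92 87] | 286 [  9.3  -0.  -24.6] [95 91 87] | 294 [  7.1  -0.1 -27. ] [97 93 88] | 302 [  3.9  -0.1 -27.3] [98 94 89] | 310 [  1.3  -0.1 -28.6] [98 95 90] | 318 [ -0.1  -0.1 -31.8] [97 93 88] | 326 [-23.2  -0.   -2.4] [165 160 150] | 334 [-27.4  -0.   -2.7] [166 160 151] | 342 [-31.1  -0.   -3.7] [167 161 152] | 350 [-33.7  -0.   -6.3] [194 190 187] | 358 [-35.5  -0.   -9.7] [167 160 151] | 366 [-39.   -0.  -10.8] [168 161 153] | 374 [ 11.8  -0.1 -74.8] [38 37 36] | 382 [ 12.8  -0.1 -78.6] [36 35 34] | 390 [ 12.6  -0.1 -80.8] [34 34 33] | 398 [ 12.7  -0.1 -83.2] [31 31 31] |
```

View pics/w4.png

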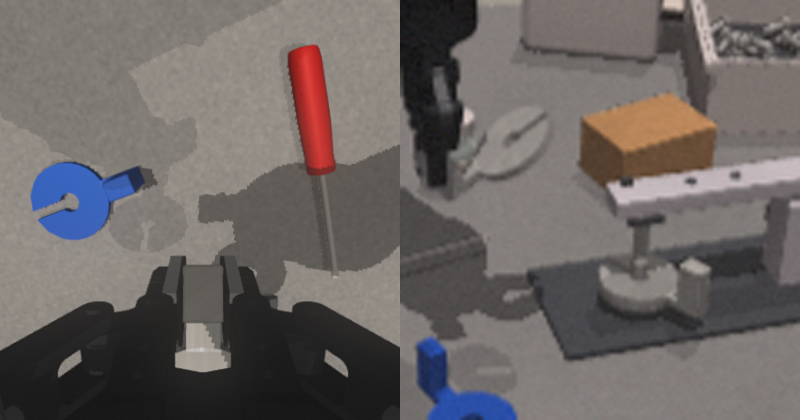

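Request:
jog_arm(motion=[[-1,0.0082,-0.0475,0,0,0,0],[-1,0.0082,-0.0475,0,0,0,0],[-1,0.0082,-0.0475,0,0,0,0],[-1,0.0082,-0.0475,0,0,0,0],[-1,0.0082,-0.0475,0,0,0,0],[-1,0,0,0,0,0,-0.173],[-1,0,0,0,0,0.13,0],[-1,0,0,0,0,0.13,0],[-1,0,0,0,0,0.13,0],[-1,0,0,0,0,0.13,0],[-1,0,0,0,0,0,0],[-1,0,0,0,0,0,0]])

```text
t: 9.85
ee_pos: [0.4404, -0.1757, 0.1511]
orientation: [3.141, -0.521, -2.798]
contact_force: [-0.7, 0.1, -3.1]
width: 0.0153
```

```bash
python3 - <<'E'
from rel import *
d={n:bot.camera(n) for n in ('side','wrist')}; pickle.dump(d,open('d5.pkl','wb')); w=d['wrist']
h=np.array([np.cos(.343),np.sin(.343),0])
for v in range(230,400,8):
    p=dep(w,283,v); q=p-P; print(v,np.round(1e3*q@h,1),np.round(1e3*q[2],1),w['pixels'][v,283,0],end=' | ')
s=d['side']; o=proj(s,P); print('tcp in side',o)
u,v=map(int,o); im=cv2.resize(s['pixels'][v-50:v+40,u-50:u+70,::-1],(640,480),interpolation=cv2.INTER_CUBIC)
cv2.imwrite('pics/s5.png',im)
E
```

```text
t 9.85 tcp [ 0.44040692 -0.17570709  0.1511482 ] rpy [ 3.14066576 -0.52080995 -2.79848679] F [-0.73714888  0.11732573 -3.06145685] M [ 0.66851251 -1.82660095  0.0259805 ] w 0.015257596590379638
weight centre rel stem (s,n) mm -178.7029432179979 -229.90200176819891 z 107.43271272173035 yaw err 0.17310585890526883
230 -52.4 -149.6 130 | 238 -44.9 -149.7 130 | 246 -37.6 -150.0 133 | 254 -30.3 -150.5 121 | 262 -23.1 -150.9 117 | 270 -0.9 25.5 174 | 278 2.3 27.2 178 | 286 5.3 27.5 176 | 294 8.3 27.8 162 | 302 11.3 28.8 165 | 310 14.2 27.4 164 | 318 17.1 27.3 161 | 326 22.6 -8.8 87 | 334 26.2 -8.6 88 | 342 29.9 -9.6 88 | 350 33.4 -8.5 87 | 358 37.0 -8.8 84 | 366 40.7 -9.4 85 | 374 28.1 71.4 35 | 382 28.8 76.4 33 | 390 30.0 78.5 30 | 398 31.6 78.7 32 | tcp in side [243.65556751 224.19081851]
```

View pics/s5.png

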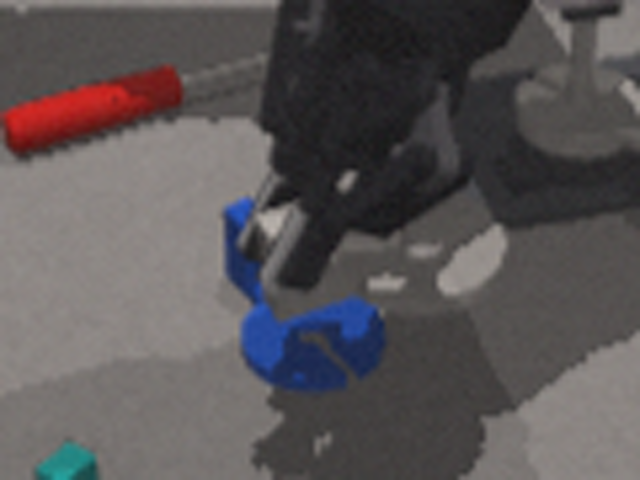

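The side view and depths agree that the weight is flat again: lug top is 27 mm above the TCP and disc top 9 mm below it. I'll set it down here.

Request:
jog_arm(motion=[[-1,-0.0093,0,0.0162,0,0,0],[-1,-0.0093,0,0.0162,0,0,0],[-1,-0.0093,0,0.0162,0,0,0],[-1,-0.0093,0,0.0162,0,0,0],[-1,-0.0093,0,0.0162,0,0,0],[-1,-0.0093,0,0.0162,0,0,0],[-1,-0.006,0,0.0104,0,0,0],[-1,-0.002,0,0.0035,0,0,0],[-1,-0.0015,0,0.0026,0,0,0],[-1,-0.0005,0,0.0009,0,0,0],[-1,0,0,0,0,0,0]])

```text
t: 11.32
ee_pos: [0.4411, -0.1757, 0.0204]
orientation: [-3.141, -0.519, -2.799]
contact_force: [-0.1, -0.3, -2.4]
width: 0.0154
```

Request:
jog_arm(motion=[[-1,-0.0008,0,0.0013,0,0,0],[-1,-0.0005,0,0.0009,0,0,0],[-1,-0.0002,0,0.0004,0,0,0],[-1,0,0,0,0,0,0]])

```text
t: 11.82
ee_pos: [0.4414, -0.1757, 0.0194]
orientation: [-3.141, -0.52, -2.798]
contact_force: [-0.1, 4.6, 18.0]
width: 0.0153
```

Request:
jog_arm(motion=[[-0.3,0,0,0,0,0,0],[0,0,0,0,0,0,0],[0.2,0,0,0,0,0,0],[0.2,0.0104,0,-0.021,0,0,0],[0.2,0.0104,0,-0.021,0,0,0],[0.5,0.0104,0,-0.021,0,0,0],[1,0.0104,0,-0.021,0,0,0],[1,0.0104,0,-0.021,0,0,0],[1,0.0104,0,-0.021,0,-0.1,0],[1,0,0,0,0,-0.14,0],[1,0,0,0,0,-0.14,0],[1,0,0,0,0,-0.14,0]])

```text
t: 13.32
ee_pos: [0.4491, -0.1729, 0.1579]
orientation: [-3.141, 0.005, -2.799]
contact_force: [-1.1, -0.4, -0.8]
width: 0.0852
```

Request:
jog_arm(motion=[[1,0,0,0,0,0,0],[1,0,0,0,0,0,0]])

```text
t: 13.58
ee_pos: [0.449, -0.1731, 0.1578]
orientation: [-3.141, -0.001, -2.799]
contact_force: [-1.2, -0.7, 0.4]
width: 0.0859
```

```bash
python3 - <<'E'
from rel import *
w=bot.camera('wrist'); pickle.dump(w,open('d6.pkl','wb'))
cv2.imwrite('pics/w6.png',w['pixels'][150:330,160:400,::-1]); 
g=w['pixels'].min(2).astype(int)
# lug top by depth height
hm=np.zeros(g.shape); 
pts=[]
for v in range(150,330):
    for u in range(230,340):
        p=dep(w,u,v)
        if .042<p[2]<.050: pts.append((u,v,*p))
pts=np.array(pts); print(len(pts)); r=cv2.minAreaRect(pts[:,:2].astype(np.float32)); print('lug px',r)
q=cv2.minAreaRect((pts[:,2:4]*1e3).astype(np.float32)); print('lug world mm',q)
dp=[]
for v in range(190,330):
    for u in range(220,350):
        p=dep(w,u,v)
        if .006<p[2]<.0105 and g[v,u]>100: dp.append(p)
dp=np.array(dp); (c,rr)=cv2.minEnclosingCircle((dp[:,:2]*1e3).astype(np.float32)); print('disc',c,rr,len(dp))
print('tcp px',proj(w,[*P[:2],.045]))
E
```

```text
t 13.575 tcp [ 0.44904064 -0.17306405  0.15782231] rpy [-3.14122176e+00 -6.89904687e-04 -2.79894485e+00] F [-1.24691596 -0.70687859  0.44810255] M [-0.03753714 -0.02873554  0.08244778] w 0.08588566900873128
weight centre rel stem (s,n) mm -153.63023234191266 -225.9895305912043 z 140.0829863876253 yaw err 0.17264780114083458
580
lug px ((283.0, 213.5), (27.0, 20.0), 90.0)
lug world mm ((450.857177734375, -171.9573974609375), (21.798009872436523, 15.806710243225098), 19.67388343811035)
disc (489.77008056640625, -159.66836547851562) 51.09086990356445 3347
tcp px [282.44202641 211.37886157]
```

View pics/w6.png

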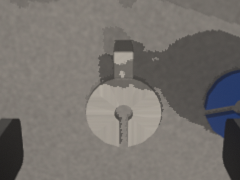

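The weight lies flat at lug (0.451, −0.172) with yaw 0.343, and is centred between the fingers. Regrasping.

Request:
jog_arm(motion=[[1,-0.002,0.0004,0.02,0,0,0],[1,0,0,0.025,0,0,0],[1,0,0,0.025,0,0,0],[1,0,0,0.025,0,0,0],[1,0,0,0.02,0,0,0],[1,0,0,0.015,0,0,0],[1,0,0,0.01,0,0,0],[1,0,0,0,0,0,0],[-0.2,0,0,0,0,0,0],[-0.5,0,0,0,0,0,0],[-0.7,0,0,0,0,0,0],[-1,0,0,0,0,0,0]], squeeze=60)

```text
t: 15.12
ee_pos: [0.4509, -0.1719, 0.018]
orientation: [-3.141, 0.001, -2.799]
contact_force: [-0.6, 0.4, 4.2]
width: 0.0153
```

Request:
jog_arm(motion=[[-1,0,0,0,0,0,0],[-1,0,0,0,0,0,0],[-1,0,0,0,0,0,0],[-1,0,0,0,0,0,0]])

```text
t: 15.62
ee_pos: [0.4509, -0.1719, 0.018]
orientation: [-3.141, 0.001, -2.799]
contact_force: [-0.9, 0.6, 6.0]
width: 0.0148
```

Request:
jog_arm(motion=[[-1,0,0,-0.015,0,0,0],[-1,0,0,-0.025,0,0,0],[-1,0,0,-0.03,0,0,0],[-1,0,0,-0.03,0,0,0],[-1,-0.022,0.0439,0,0,0,0],[-1,-0.022,0.0439,0,0,0,0],[-1,-0.022,0.0439,0,0,0,0],[-1,-0.022,0.0439,0,0,0,0],[-1,-0.022,0.0439,0,0,0,0],[-1,0,0,0.01,0,0,0.173],[-1,0,0,0.026,0,0,0],[-1,0,0,0,0,0,0]])

```text
t: 17.12
ee_pos: [0.4785, 0.0711, 0.0797]
orientation: [-3.14, -0.005, -2.972]
contact_force: [0.3, -0.6, -2.7]
width: 0.0151
```

Request:
jog_arm(motion=[[-1,0,0,0,0,0,0],[-1,0,0,0,0,0,0]])

```text
t: 17.38
ee_pos: [0.481, 0.072, 0.0824]
orientation: [3.141, 0.001, -2.972]
contact_force: [0.4, -0.1, -3.1]
width: 0.015
```

```bash
sed -i 's/.0177\]/.018]/' rel.py; python3 v.py 7; python3 - <<'E'
from rel import *
w=bot.camera('wrist'); pickle.dump(w,open('d7.pkl','wb'))
for v in range(262,380,8):
    q=(dep(w,283,v)-P)@R; print(v,np.round(q*1e3,1),end=' | ')
E
```

```text
t 17.375 tcp [0.48102728 0.0719816  0.0823689 ] rpy [ 3.14118724e+00  1.32584065e-03 -2.97193264e+00] F [ 0.38361708 -0.09304881 -3.07096124] M [0.04443439 0.1477352  0.05244579] w 0.01497938292698087
weight centre rel stem (s,n) mm -79.76515325697545 0.3165294809029389 z 64.44449404843536 yaw err -0.000339986848783419
t 17.475 tcp [0.48089511 0.07197369 0.08223701] rpy [ 3.14113281e+00  1.23634555e-03 -2.97200667e+00] F [-0.08734499 -0.84175858 -3.01808431] M [-0.01385556  0.16072448 -0.00355556] w 0.014980057141147647
weight centre rel stem (s,n) mm -79.8983595672947 0.32785406027896136 z 64.30749942396591 yaw err -0.0004140173765247446
262 [10.6  0.2 -9.2] | 270 [ 10.5   0.2 -17.1] | 278 [ 10.5   0.2 -24.3] | 286 [  8.7   0.2 -27.3] | 294 [  5.2   0.2 -27.1] | 302 [  2.5   0.2 -28.4] | 310 [ -1.6   0.2 -27.4] | 318 [ -4.9   0.2 -27.7] | 326 [ -9.    0.2 -26.9] | 334 [-38.3   0.2   9.5] | 342 [-42.4   0.2   8.3] | 350 [-47.6   0.2   8.5] | 358 [-104.9    0.3   73.6] | 366 [-113.1    0.3   74.5] | 374 [ 10.2   0.1 -75.7] |
```

View pics/v7.png

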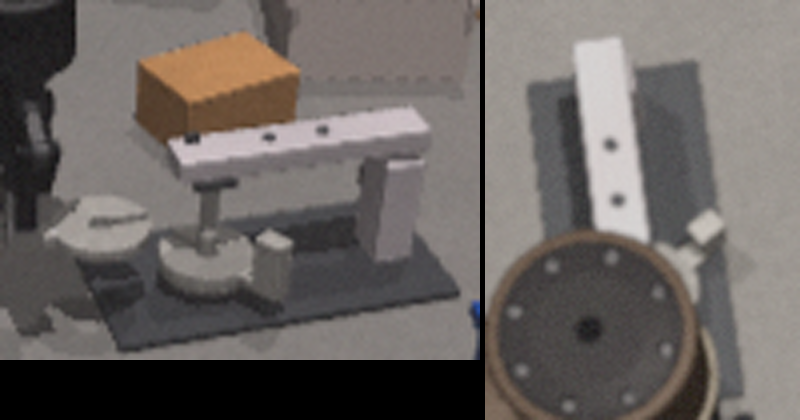

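Request:
jog_arm(motion=[[-1,-0.01,-0.0003,0,0,0,0],[-1,-0.01,0,0,0,0,0],[-1,-0.008,0,0,0,0,0],[-1,-0.004,0,0,0,0,0],[-1,-0.003,0,0,0,0,0],[-1,-0.003,0,0,0,0,0],[-1,-0.002,0,0,0,0,0],[-1,-0.001,0,0,0,0,0]])

```text
t: 18.52
ee_pos: [0.521, 0.0785, 0.0815]
orientation: [3.142, -0.0, -2.972]
contact_force: [0.1, 1.2, -1.7]
width: 0.0148
```

Request:
jog_arm(motion=[[-1,-0.002,0,0,0,0,0],[-1,-0.002,0,0,0,0,0]])

```text
t: 18.77
ee_pos: [0.525, 0.0792, 0.0816]
orientation: [3.142, 0.0, -2.972]
contact_force: [-0.6, -0.2, -2.7]
width: 0.0146
```

Request:
jog_arm(motion=[[-1,-0.003,0,0,0,0,0],[-1,-0.003,0,0,0,0,0],[-1,-0.002,0,0,0,0,0],[-1,0,0,0,0,0,0]])

```text
t: 19.27
ee_pos: [0.5329, 0.0806, 0.0814]
orientation: [-3.142, -0.0, -2.972]
contact_force: [1.1, -0.8, -1.4]
width: 0.0149
```

```bash
python3 rel.py
```

```text
t 19.275 tcp [0.53291493 0.08058439 0.08143789] rpy [-3.14157363e+00 -5.50381288e-05 -2.97183863e+00] F [ 1.08818489 -0.76831744 -1.39408367] M [-0.02999267  0.11609182  0.01196253] w 0.014866887434554433
weight centre rel stem (s,n) mm -27.19484719418537 0.014555101717737086 z 63.43475467823734 yaw err -0.00024598016037066794
```

Request:
jog_arm(motion=[[-1,-0.004,0,0,0,0,0],[-1,-0.004,0,0,0,0,0],[-1,-0.003,0,0,0,0,0],[-1,0,0,0,0,0,0]])

```text
t: 19.77
ee_pos: [0.5439, 0.0825, 0.0814]
orientation: [-3.142, -0.0, -2.972]
contact_force: [0.5, 0.1, -3.3]
width: 0.015
```

Request:
jog_arm(motion=[[-1,-0.004,0,0,0,0,0],[-1,-0.004,0,0,0,0,0],[-1,-0.003,0,0,0,0,0],[-1,0,0,0,0,0,0]])

```text
t: 20.27
ee_pos: [0.5547, 0.0843, 0.0814]
orientation: [-3.142, -0.0, -2.972]
contact_force: [-0.2, 0.3, -2.8]
width: 0.0151
```

Request:
jog_arm(motion=[[-1,0,0.0008,0,0,0,0],[-1,0,0.0004,0,0,0,0],[-1,0,0,0,0,0,0]])

```text
t: 20.65
ee_pos: [0.5542, 0.0855, 0.0815]
orientation: [3.142, 0.0, -2.972]
contact_force: [0.0, 1.0, -3.1]
width: 0.0152
```

Request:
jog_arm(motion=[[-1,0,0.0004,0,0,0,0],[-1,0,0,0,0,0,0]])

```text
t: 20.9
ee_pos: [0.5542, 0.0858, 0.0815]
orientation: [-3.142, -0.0, -2.972]
contact_force: [-0.3, -0.1, -3.1]
width: 0.0148
```

Request:
jog_arm(motion=[[-1,0,-0.0012,0,0,0,0],[-1,0,-0.0012,0,0,0,0],[-1,0,-0.0004,0,0,0,0],[-1,0,0,0,0,0,0]])

```text
t: 21.4
ee_pos: [0.5547, 0.0831, 0.0815]
orientation: [3.142, -0.0, -2.972]
contact_force: [0.1, 0.2, -2.1]
width: 0.0147
```

Request:
jog_arm(motion=[[-1,0,-0.0004,0,0,0,0],[-1,0,0,0,0,0,0]])

```text
t: 21.65
ee_pos: [0.5547, 0.0828, 0.0815]
orientation: [3.141, 0.0, -2.972]
contact_force: [-1.0, 0.7, -2.8]
width: 0.0148
```

Request:
jog_arm(motion=[[-1,0,0.0012,0,0,0,0],[-1,0,0.0004,0,0,0,0],[-1,-0.003,0,0,0,0,0],[-1,-0.003,0,0,0,0,0],[-1,0,0,0,0,0,0]])

```text
t: 22.28
ee_pos: [0.5607, 0.0853, 0.0814]
orientation: [-3.142, -0.0, -2.972]
contact_force: [-0.6, -1.1, -3.0]
width: 0.0152
```

Request:
jog_arm(motion=[[-1,-0.0005,0,0,0,0,0],[-1,-0.0003,0,0,0,0,0],[-1,0,0,0,0,0,0]])

```text
t: 22.65
ee_pos: [0.5611, 0.0854, 0.0815]
orientation: [3.142, 0.0, -2.972]
contact_force: [-0.8, -0.9, -2.9]
width: 0.015
```

Request:
jog_arm(motion=[[-1,-0.0005,0,0,0,0,0],[-1,0,0,0,0,0,0]])

```text
t: 22.9
ee_pos: [0.5614, 0.0854, 0.0814]
orientation: [-3.142, -0.001, -2.972]
contact_force: [-0.1, -0.5, -2.7]
width: 0.0154
```

```bash
python3 rel.py
```

```text
t 22.9 tcp [0.56139644 0.08543974 0.08138335] rpy [-3.14153144e+00 -5.32955893e-04 -2.97187856e+00] F [-0.08628782 -0.5081565  -2.69256944] M [ 0.0035915   0.36148065 -0.00490672] w 0.015414966832630665
weight centre rel stem (s,n) mm 1.6889311559018665 -0.021687562897030457 z 63.35297455992772 yaw err -0.00028590239218925784
```

Request:
jog_arm(motion=[[-1,-0.0004,0,0,0,0,0],[-1,0,0,0,0,0,0]])

```text
t: 23.15
ee_pos: [0.5616, 0.0854, 0.0813]
orientation: [-3.141, -0.001, -2.972]
contact_force: [-1.9, 0.3, -2.4]
width: 0.015
```

Request:
jog_arm(motion=[[-1,-0.0004,0,0,0,0,0],[-1,0,0,0,0,0,0]])

```text
t: 23.4
ee_pos: [0.5617, 0.0854, 0.0812]
orientation: [-3.141, -0.001, -2.972]
contact_force: [-4.9, 0.4, -1.7]
width: 0.0148
```

```bash
python3 rel.py
```

```text
t 23.4 tcp [0.56172021 0.0854179  0.08120303] rpy [-3.14142372e+00 -1.45845420e-03 -2.97201659e+00] F [-4.87132054  0.37643609 -1.71068821] M [0.11487663 1.9001621  0.03508956] w 0.014844585848822906
weight centre rel stem (s,n) mm 1.9876144642517013 -0.10778670941020325 z 63.11991731598726 yaw err -0.00042393390677505915
```

Request:
jog_arm(motion=[[-1,0.0012,0,0,0,0,0],[-1,0.0012,0,0,0,0,0],[-1,0,0,0.003,0,0,0],[-1,0,0,0.003,0,0,0],[-1,0,0,0,0,0,0]])

```text
t: 24.02
ee_pos: [0.5601, 0.0852, 0.0752]
orientation: [-3.141, -0.0, -2.972]
contact_force: [-0.4, 0.3, -3.4]
width: 0.0151
```

```bash
python3 rel.py
```

```text
t 24.025 tcp [0.56005805 0.0852132  0.07516207] rpy [-3.14146166e+00 -3.37284883e-04 -2.97178983e+00] F [-0.42907034  0.33483369 -3.36286232] M [ 0.05737594  0.11206589 -0.00635162] w 0.015070859702599044
weight centre rel stem (s,n) mm 0.3350350883401629 -0.014724868212919481 z 57.14284825020731 yaw err -0.00019718025693291064
```

Request:
jog_arm(motion=[[-1,0,0,0.002,0,0,0],[-1,0,0,0.002,0,0,0],[-1,0,0,0.001,0,0,0],[-1,0,0,0,0,0,0]])

```text
t: 24.52
ee_pos: [0.5601, 0.0852, 0.0704]
orientation: [-3.142, -0.0, -2.972]
contact_force: [-0.3, -0.2, -2.3]
width: 0.0151
```

Request:
jog_arm(motion=[[-1,0.0005,0,0,0,0,0],[-1,0,0,0.002,0,0,0],[-1,0,0,0.002,0,0,0],[-1,0,0,0,0,0,0]])

```text
t: 25.02
ee_pos: [0.5594, 0.0851, 0.0662]
orientation: [-3.141, -0.0, -2.972]
contact_force: [-0.3, 0.4, -2.7]
width: 0.0152
```

Request:
jog_arm(motion=[[-1,0,0,0.003,0,0,0],[-1,0,0,0.003,0,0,0],[-1,0,0,0.002,0,0,0],[-1,0,0,0,0,0,0]])

```text
t: 25.52
ee_pos: [0.5595, 0.0851, 0.0583]
orientation: [-3.141, -0.0, -2.972]
contact_force: [-0.3, -0.8, -2.9]
width: 0.015
```

```bash
python3 rel.py
```

```text
t 25.525 tcp [0.55946786 0.08510581 0.05826915] rpy [-3.14145966e+00 -4.00262984e-04 -2.97175131e+00] F [-0.31251105 -0.82632103 -2.90315697] M [0.02558503 0.09501549 0.01224254] w 0.015015639343172911
weight centre rel stem (s,n) mm -0.26595014628776864 -0.018559150639465314 z 40.24633422397123 yaw err -0.00015866095253025403
```

Request:
jog_arm(motion=[[-1,0,0,0.0025,0,0,0],[-1,-0.0003,0.0057,0,0,0,0.1],[-1,-0.0003,0.0057,0,0,0,0.1],[-1,0,0,0,0,0,0]])

```text
t: 26.02
ee_pos: [0.5589, 0.0968, 0.056]
orientation: [3.142, 0.0, 3.113]
contact_force: [-0.1, 0.5, -2.3]
width: 0.015
```

```bash
python3 rel.py
```

```text
t 26.025 tcp [0.55891144 0.0968101  0.05597692] rpy [3.14152650e+00 1.40365654e-04 3.11253247e+00] F [-0.14607431  0.52320378 -2.30572952] M [ 0.01989701  0.14352149 -0.02230313] w 0.015020427254052419
weight centre rel stem (s,n) mm 0.050143806441124934 0.3516067105061025 z 37.98492162802257 yaw err -0.1990601793500659
```

Request:
jog_arm(motion=[[-1,0,0.0054,0,0,0,0.1],[-1,-0.0003,0.0057,0,0,0,0.1],[-1,-0.0003,0.0057,0,0,0,0.1],[-1,-0.0003,0.0057,0,0,0,0.1],[-1,0,0,0,0,0,0]])

```text
t: 26.65
ee_pos: [0.5639, 0.1184, 0.0559]
orientation: [3.142, 0.0, 2.714]
contact_force: [-0.8, -0.3, -2.6]
width: 0.0148
```

```bash
python3 rel.py
```

```text
t 26.65 tcp [0.56385472 0.11840193 0.05594359] rpy [3.14152921e+00 3.60557657e-05 2.71428160e+00] F [-0.79203381 -0.2526353  -2.61636388] M [0.01816563 0.11851817 0.00662171] w 0.014758811846922742
weight centre rel stem (s,n) mm -0.17032755836861388 0.009415212086732433 z 37.94565006630833 yaw err -0.5973110506423389
```

Request:
jog_arm(motion=[[-1,-0.0003,0.0057,0,0,0,0.1],[-1,-0.0003,0.0057,0,0,0,0.1],[-1,-0.0003,0.0057,0,0,0,0.1],[-1,-0.0003,0.0057,0,0,0,0.1],[-1,0,0,0,0,0,0]])

```text
t: 27.28
ee_pos: [0.5773, 0.1365, 0.0559]
orientation: [3.142, -0.0, 2.315]
contact_force: [0.2, 0.0, -3.3]
width: 0.0153
```

Request:
jog_arm(motion=[[-1,0,0,0.001,0,0,0],[-1,0,0,0,0,0,0]])

```text
t: 27.52
ee_pos: [0.5769, 0.1363, 0.0549]
orientation: [-3.141, -0.0, 2.313]
contact_force: [-0.4, -0.3, -2.4]
width: 0.015
```

```bash
python3 rel.py
```

```text
t 27.525 tcp [0.57694305 0.13634821 0.05491109] rpy [-3.14139973e+00 -1.00168757e-04  2.31324363e+00] F [-0.40855928 -0.31030848 -2.38551924] M [ 0.11574114  0.11525948 -0.04058449] w 0.014963055546917884
weight centre rel stem (s,n) mm -0.49366955463186957 -0.37319221906362515 z 36.905384659227 yaw err -0.9983490267352514
```

Request:
jog_arm(motion=[[-1,0.0001,0.0004,0.001,0,0,0],[-1,0,0,0.0005,0,0,0],[-1,0,0,0.0005,0,0,0],[-1,0,0,0,0,0,0]])

```text
t: 28.02
ee_pos: [0.5774, 0.137, 0.053]
orientation: [-3.142, -0.0, 2.312]
contact_force: [0.0, -0.1, -2.3]
width: 0.0149
```

Request:
jog_arm(motion=[[-1,0,0,0.0005,0,0,0],[-1,0,0,0.0005,0,0,0],[-1,0,0,0,0,0,0]])

```text
t: 28.4
ee_pos: [0.5774, 0.137, 0.0521]
orientation: [3.142, 0.0, 2.311]
contact_force: [-0.1, 0.5, -1.5]
width: 0.0152
```

Request:
jog_arm(motion=[[-1,0,0,0.0005,0,0,0],[-1,0,0,0.0005,0,0,0],[-1,0,0,0,0,0,0]])

```text
t: 28.78
ee_pos: [0.5774, 0.137, 0.0511]
orientation: [3.142, 0.0, 2.311]
contact_force: [-1.4, 1.1, 1.0]
width: 0.0152
```

```bash
python3 rel.py
```

```text
t 28.775 tcp [0.57739513 0.13699414 0.05108274] rpy [3.14154436e+00 4.62066598e-06 2.31143227e+00] F [-1.39729987  1.11669606  1.00263314] M [ 0.1734493   0.59821139 -0.02765533] w 0.01524058397906983
weight centre rel stem (s,n) mm -0.02098978972398259 0.13186430228910628 z 33.08300362703326 yaw err -1.0001603852455698
```

Request:
jog_arm(motion=[[-0.6,0,0,0,0,0,0],[-0.4,0,0,0,0,0,0],[-0.2,0,0,0,0,0,0],[-0.1,0,0,0,0,0,0],[-0.1,0,0,0,0,0,0]])

```text
t: 29.4
ee_pos: [0.5775, 0.137, 0.051]
orientation: [3.141, 0.0, 2.311]
contact_force: [-0.2, 0.6, 0.5]
width: 0.0387
```

Request:
jog_arm(motion=[[-0.1,0,0,-0.005,0,0,0],[-0.1,0,0,-0.01,0,0,0],[-0.1,0,0,-0.02,0,0,0],[-0.1,0,0,-0.03,0,0,0],[-0.1,0,0,-0.04,0,0,0],[-0.1,0,0,-0.04,0,0,0],[-0.1,0.04,-0.03,0,0,0,0],[-0.1,0.04,-0.03,0,0,0,0],[-0.1,0.04,-0.03,0,0,0,0],[-0.1,0,0,0,0,0,0],[-0.1,0,0,0,0,0,0]])

```text
t: 30.78
ee_pos: [0.4472, 0.1431, 0.1965]
orientation: [3.134, -0.046, 2.347]
contact_force: [0.2, 0.7, 0.5]
width: 0.0386
```

```bash
python3 - <<'E'
from rel import *
d={n:bot.camera(n) for n in ('side','top','wrist')}; pickle.dump(d,open('d9.pkl','wb'))
a=cv2.resize(d['side']['pixels'][140:220,255:365,::-1],(440,320),interpolation=cv2.INTER_CUBIC)
b=cv2.resize(d['top']['pixels'][95:215,165:255,::-1],(315,420),interpolation=cv2.INTER_CUBIC)
im=np.zeros((600,800,3),np.uint8); im[:320,:440]=a; im[:420,450:765]=b; im[325:600,:366]=cv2.resize(d['wrist']['pixels'][:,:,::-1],(366,275)); 
cv2.imwrite('pics/f.png',im)
t=d['top']; pts=np.array([dep(t,u,v) for v in range(140,200) for u in range(180,240)])
for lo,hi in((.064,.071),(.071,.0735),(.0735,.085)):
    q=pts[(pts[:,2]>lo)&(pts[:,2]<hi)]; print(lo,len(q))
q=pts[(pts[:,2]>.06)&(pts[:,2]<.09)]
for nm,k in (('lower',(q-S)@n<0),('upper',(q-S)@n>0)):
    c=np.median(q[k],0); v=c-S; print(nm,k.sum(),c,'r',np.hypot(*v[:2]),'angle from s',np.arctan2(v@n,v@s))
E
```

```text
t 30.775 tcp [0.44724942 0.14309651 0.19654092] rpy [ 3.13400481 -0.04581737  2.34724162] F [0.2473015  0.73435859 0.50611997] M [-0.11495747 -0.15744233  0.01710891] w 0.03860288276761653
weight centre rel stem (s,n) mm -125.9530935252976 30.10167451076603 z 175.94965190947073 yaw err -0.9643510286041668
0.064 51
0.071 11
0.0735 58
lower 63 [0.65248421 0.05170244 0.06919795] r 0.05653144539713551 angle from s -1.0369589266383263
upper 68 [0.57541745 0.13534832 0.07683491] r 0.05729749154791446 angle from s 2.185382810901772
```

View pics/f.png

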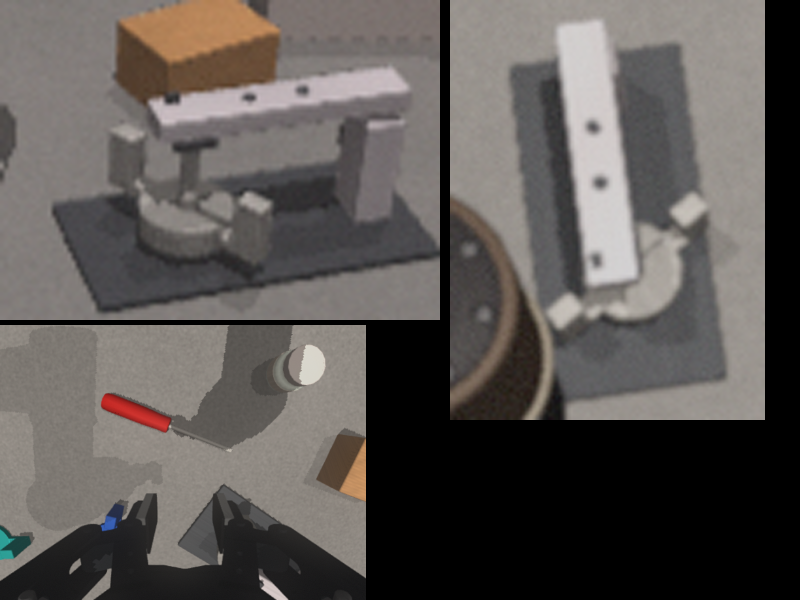

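The final views show the two discs stacked flat, the lugs opposite each other and the gripper clear of everything. I'll let the arm settle, then hand in.

Request:
jog_arm(motion=[[-0.1,0,0,0,0,0,0],[-0.1,0,0,0,0,0,0],[-0.1,0,0,0,0,0,0]])

```text
t: 31.3
ee_pos: [0.4468, 0.1427, 0.1953]
orientation: [3.136, -0.046, 2.347]
contact_force: [0.1, -0.1, -0.3]
width: 0.0385
```

```bash
python3 -c "
from plant import bot
print(bot.job_done(), bot.state()['t'])"
```

```text
the job is handed in; nothing more can be done
the job is handed in; nothing more can be done
```

The large weight is on the hanger, lying flat on the lower weight with its slot turned opposite, and I released it and handed the job in at about 31 s. No verdict was reported.

**What I did:**
- **Finding the stem:** I located it with the wrist camera, then confirmed it by feel. There was no contact within about ±1.5 mm sideways. It met the back of the hole within about 0.2 mm of where I expected, at about 5 N.
- **Placing the weight:** I slid it onto the neck and lowered it past the cone. I then turned it 1.0 rad about the stem and set it down with about 4 N taken up by the hanger.

**Last checks:**
- The new weight's lug top stands 7.6 mm above the lower one (8 mm expected).
- The lugs are 3.22 rad apart, within 0.1 rad of exactly opposite.
- Just before release the weight's underside was about 3 mm above the seat point.
- In the final pictures the bystanders in view stood where they were; I did not measure their positions.

**One thing went wrong:** on the first approach I lowered the weight too close, and its mouth touched the beam's end. This tilted it about 0.5 rad in the grip. I didn't read the force during that touch, so I can't say how hard it was. I set the weight flat on the bench, regrasped it and repeated the approach from farther back without any contact.

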